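# Find the tired shock mount and flag it

### The job

Three spring shock mounts stand in a row on the white tray. Going from left to right as the robot sees them, press each round black pad at least half way down with the fingertips for a moment and let it spring back; then push the orange tag of the softest mount all the way down and leave the other two tags up. Only press: do not lift, tip or shift the mounts, and leave everything else where it is.

Things in the scene. Friction and masses are not known exactly. Their poses are not given: they have to be found in the camera images.
- tray: white tray plate 260 x 500 x 8 mm fixed on the bench; origin at the centre of its underside; its y axis runs along the row of mounts, +y towards the robot's left, x away from the robot
- mount_a: one of three shock mounts that look the same (the letters do not follow their order in the row, which changes): aluminium block 120 x 76 x 30 mm, 0.9 kg in all, standing loose on the tray. Origin at the centre of its underside, z up; the round black pad is centred at x = +22 mm of its own frame, the orange tag at x = -36 mm (the side nearer the robot)
- pad_a_top (a point): centre of the flat top of the round black rubber pad of mount_a, 44 mm across, 66 mm above the mount's underside when up; it moves with the pad. The pad goes straight down against a spring and comes back when let go
- pad_a (a joint): how far the pad of mount_a is pressed down: 0 up, 0.014 m at the stop. At 8 mm down the softest pad pushes back with some 3 N, the next 7 to 8 N, the stiffest about 14 N
- tag_a_top (a point): centre of the flat top of the orange tag of mount_a, 18 mm (mount's x) x 30 mm (mount's y), 60 mm above the mount's underside when up, 45 mm when fully down; it moves with the tag
- tag_a (a joint): how far the tag of mount_a is pushed down: 0 up, 0.015 m at the stop. It slides straight down with about 3 N of friction, has no spring, and stays where it is left
- mount_b: one of three shock mounts that look the same (the letters do not follow their order in the row, which changes): aluminium block 120 x 76 x 30 mm, 0.9 kg in all, standing loose on the tray. Origin at the centre of its underside, z up; the round black pad is centred at x = +22 mm of its own frame, the orange tag at x = -36 mm (the side nearer the robot)
- pad_b_top (a point): centre of the flat top of the round black rubber pad of mount_b, 44 mm across, 66 mm above the mount's underside when up; it moves with the pad. The pad goes straight down against a spring and comes back when let go
- pad_b (a joint): how far the pad of mount_b is pressed down: 0 up, 0.014 m at the stop. At 8 mm down the softest pad pushes back with some 3 N, the next 7 to 8 N, the stiffest about 14 N
- tag_b_top (a point): centre of the flat top of the orange tag of mount_b, 18 mm (mount's x) x 30 mm (mount's y), 60 mm above the mount's underside when up, 45 mm when fully down; it moves with the tag
- tag_b (a joint): how far the tag of mount_b is pushed down: 0 up, 0.015 m at the stop. It slides straight down with about 3 N of friction, has no spring, and stays where it is left
- mount_c: one of three shock mounts that look the same (the letters do not follow their order in the row, which changes): aluminium block 120 x 76 x 30 mm, 0.9 kg in all, standing loose on the tray. Origin at the centre of its underside, z up; the round black pad is centred at x = +22 mm of its own frame, the orange tag at x = -36 mm (the side nearer the robot)
- pad_c_top (a point): centre of the flat top of the round black rubber pad of mount_c, 44 mm across, 66 mm above the mount's underside when up; it moves with the pad. The pad goes straight down against a spring and comes back when let go
- pad_c (a joint): how far the pad of mount_c is pressed down: 0 up, 0.014 m at the stop. At 8 mm down the softest pad pushes back with some 3 N, the next 7 to 8 N, the stiffest about 14 N
- tag_c_top (a point): centre of the flat top of the orange tag of mount_c, 18 mm (mount's x) x 30 mm (mount's y), 60 mm above the mount's underside when up, 45 mm when fully down; it moves with the tag
- tag_c (a joint): how far the tag of mount_c is pushed down: 0 up, 0.015 m at the stop. It slides straight down with about 3 N of friction, has no spring, and stays where it is left
- standoff: brass threaded standoff, 16 mm across, 48 mm tall, upright on the tray between two mounts; loose, origin under it; leave it alone
- washer: steel washer 28 mm across, 6 mm thick, flat on the tray between two mounts; loose, origin under it; leave it alone
- screwdriver: blue-handled screwdriver lying along the tray's far edge; loose, origin under it; leave it alone
- multimeter: red multimeter 170 x 85 x 47 mm, lying on the bench to the left; loose, origin under it; leave it alone
- screw_bin: open blue bin 100 x 140 x 55 mm on the bench, far left; loose, origin under it; leave it alone
- cleaner: white bottle 56 mm across, 130 mm tall, on the bench, far right; loose, origin under it; leave it alone
- test_weight: plain steel weight, a cylinder 52 mm across and 45 mm tall, on the bench to the right; loose, origin under it; leave it alone
Not all that is in view belongs to the job. What is shaped like the mount_c but turquoise or yellow is not meant.

How it is judged:
On the way, in this order (a step that is already met when the one before it is completed fails the run):
1. the left pad is pressed (over 5 mm) for 0.2 s, the others up (((value of joint pad_a above 0.005 m and y of mount_a in the frame of tray above 0.09 m and value of joint each of pad_b, pad_c below 0.003 m) or (value of joint pad_b above 0.005 m and y of mount_b in the frame of tray above 0.09 m and value of joint each of pad_a, pad_c below 0.003 m) or (value of joint pad_c above 0.005 m and y of mount_c in the frame of tray above 0.09 m and value of joint each of pad_a, pad_b below 0.003 m))), for 0.2 s.
2. the middle pad is pressed likewise (((value of joint pad_a above 0.005 m and y of mount_a in the frame of tray between -0.09 and 0.09 m and value of joint each of pad_b, pad_c below 0.003 m) or (value of joint pad_b above 0.005 m and y of mount_b in the frame of tray between -0.09 and 0.09 m and value of joint each of pad_a, pad_c below 0.003 m) or (value of joint pad_c above 0.005 m and y of mount_c in the frame of tray between -0.09 and 0.09 m and value of joint each of pad_a, pad_b below 0.003 m))), for 0.2 s.
3. the right pad is pressed likewise (((value of joint pad_a above 0.005 m and y of mount_a in the frame of tray below -0.09 m and value of joint each of pad_b, pad_c below 0.003 m) or (value of joint pad_b above 0.005 m and y of mount_b in the frame of tray below -0.09 m and value of joint each of pad_a, pad_c below 0.003 m) or (value of joint pad_c above 0.005 m and y of mount_c in the frame of tray below -0.09 m and value of joint each of pad_a, pad_b below 0.003 m))), for 0.2 s.
4. the softest mount's tag is down (over 12 mm), all pads up (value of joint tag_b above 0.012 m and value of joint each of pad_a, pad_b, pad_c below 0.003 m), for 0.2 s.
At the end, for the whole second after the job is handed in: The softest mount's tag is down by more than 12 of its 15 mm, the other two tags are down by less than 4 mm, all pads are up (within 3 mm), the mounts stand upright, at rest, within 15 mm of where they began, and nothing else was moved by more than 30 mm (all of step 4 and value of joint each of tag_a, tag_c below 0.004 m and distance of each of mount_a, mount_b, mount_c from where it was at the start of the episode below 0.015 m and angle between each of mount_a, mount_b, mount_c's own z axis and vertical below 0.05 rad and linear speed of each of mount_a, mount_b, mount_c below 0.02 m/s and not (distance of any of standoff, washer, screwdriver, multimeter, screw_bin, cleaner, test_weight from where it was at the start of the episode above 0.03 m)); the robot touches nothing.
It fails at once if a tag of a mount that is not the softest is pushed down by more than 4 mm (value of joint any of tag_a, tag_c above 0.004 m).
It fails at once if a mount is lifted by more than 10 mm, shifted by more than 20 mm or tipped by more than 0.2 rad (height (world z) of any of mount_a, mount_b, mount_c above 0.018 m or distance of any of mount_a, mount_b, mount_c from where it was at the start of the episode above 0.02 m or angle between any of mount_a, mount_b, mount_c's own z axis and vertical above 0.2 rad).
It fails at once if another loose thing is moved by more than 30 mm (distance of any of standoff, washer, screwdriver, multimeter, screw_bin, cleaner, test_weight from where it was at the start of the episode above 0.03 m).
It also fails if it takes over 48 s, if anything falls off the work surface, if the arm or the gripper's body presses on something with over 40 N, if the wrist force passes 120 N, or if a joint passes its speed limit or range.

### The arm

A 7-joint arm with a two-finger parallel gripper is mounted at the origin on the work surface. World frame = base frame: x ahead of the robot, y to its left, z up, the work surface at z = 0. Lengths are in m, angles in rad, forces in N, time in s.
With the tool pointing down it reaches from about 0.425 to 0.925 m from the base axis. Payload 6.8 kg.
Tool frame: the origin (TCP) lies at the very end of the fingers, on their centre line; the grasp point (between the pads) lies 19 mm behind it; z points along the fingers, y is the line along which they close (so a half turn about z gives the same grasp; the last joint's range is limited). The gripper opens to 85 mm and grips with 20 to 120 N. Pads are 22 mm wide; open, the fingers measure 114 mm over their backs; the gripper's body (76 mm by 85 mm) begins 54 mm behind the grasp point. The pads swing forward as they close: fully open they stand 13 mm farther back than shut.
Start: joints at [-1.409, 0.477, 0.022, 1.555, -0.011, 1.109, -0.083], TCP at [0.18, 0.651, 0.231] pointing down, gripper open.
Joint ranges: [-2.96, 2.96], [-0.34, 2.1], [-1.41, 1.46], [0.24, 2.44], [-1.37, 4.51], [0.17, 1.92], [-2.96, 2.96]. Speed limits (rad/s): [2.39, 2.39, 3.14, 3.14, 3.14, 3.14, 3.14].

### API

Orientations are given as a rotation vector (axis times angle).
In Python, from bench import r gives the robot as it stands.
- The arm moves only by the shell command python3 -m jog 'ROWS' [FORCE]. ROWS is JSON, a list of rows, each an object of numbers: "fingers": the finger opening in m, from 0 to 0.0854; "x", "y", "z": the shift along the tool's x, y, z in m; "rx", "ry", "rz": the turn, a rotation vector about the tool's x, y, z in degrees. In form: [{"fingers": .., "x": .., "y": .., "z": .., "rx": .., "ry": .., "rz": ..}, ...]. A call has 1 to 8 rows; each row shifts and turns the commanded pose from where the row before left it, along the tool's axes as they then stand; what a row does not reach is not made up. A row lasts 1/8 s, in which the tool goes at most 62.5 mm and 10.7 degrees, less where a joint would pass 70% of its speed; a pose out of reach is approached as far as the arm can. A call is refused whole if a number of a shift passes 0.0625 or a number of a turn 10.7, either way. A call with a gripper value outside its range is refused whole. The fingers move at their own pace and stop on an object; FORCE is the grip in N (left out, the last holds). Time passes only in rows, so rows that do not move let the fingers close. It gives the time, the measured TCP pose, the force, the opening and the grip force at its end, in the units of the state.
- r.get_obs(): the state, without advancing time (a new reading comes with each control period).
- r.grab_frame(name): name is "scene" or "top" or "wrist"; returns (picture, depth): 400x640x3 uint8, red, green, blue; 400x640 float32, m along the optical axis (not along the pixel's ray), 0 where there is no reading.
- r.get_calibration(name): a dict with "mtx" (3x3 intrinsics, pixels), "extrinsics" (4x4, takes a point from camera to world coordinates). Camera axes: x right, y down, z forward; pixel columns grow to the right and rows downward; lengths in m; the calibration is good to about 2 mm. The wrist camera is an equidistant fisheye: a pixel r from the principal point sees the ray r / f radians off the axis. A picture is of the moment at which its call begins: read the wrist's pose just before it. get_calibration takes no time and is no camera call; for the wrist camera it gives the pose at the moment of the call.
- r.hand_in(): hands the job in; it is judged then, once.
Trained networks look in the newest picture that a camera, given by its name, has taken for a name from the list of things; names that differ only in an ending like _2 or _b are one class to them, and where a whole thing is asked for, a point or a joint stands for the part that bears it (a point fixed in the world has none). Each returns a list of dicts, best first, with "score" (0 to 1); they miss things now and then, are a little off and sometimes report something else, mostly with a low value. They report only what shows in the picture. A call takes as long as a camera call. They do not tell look-alikes from the thing itself.
- r.search_frame(target, camera): "xyz" ([x, y, z] in m, in world coordinates, good to about 4 mm: the middle of the surface that is visible of it).
- r.landmark_of(target, camera): "xyz" ([x, y, z] in m, in world coordinates, good to about 4 mm: a listed point, or the origin of a listed thing).
The state is a dict: "clock": time; "joints": joint angles; "qvel": joint speeds; "tau": joint torques, N m; "tcp_pos": TCP position; "orientation": TCP orientation; "contact_force": force on the tool from outside, world axes, zero at the start; "moment": the same for the moment, N m; "grip_width": finger opening in m; "gripper_force": force on a finger pad.
Only numpy, scipy, OpenCV 4.12 (cv2) and the standard library are available. Lean on these libraries where they do the work, as an engineer would, in place of code of your own. Each camera call takes 0.05 s, during which the arm holds its last target. There are 200 camera calls.

## Working session

There is one attempt and no reset: what is moved stays moved. The work goes in short steps, Python scripts to look and compute and a shell command to move; the robot and the scene stay as the last step left them, time stands still between calls to the robot, and variables do not carry over. Pictures are saved under pics/ and viewed, at most 10 in all, crops included, and the job is handed in when it is done.

```bash
mkdir -p pics; cat > h.py <<'E'
import numpy as np,cv2
from bench import r
def save(c,n):
    im,d=r.grab_frame(c); cv2.imwrite(f'pics/{n}.png',im[:,:,::-1]); return im,d
def pts(c,names):
    for n in names:
        for k in ('landmark_of',):
            for o in getattr(r,k)(n,c): print(c,n,np.round(o['xyz'],3),round(o['score'],2))
E
python3 - <<'E'
from h import *
for c in('top','scene'):
    save(c,c+'0'); pts(c,['pad_a_top','tag_a_top','mount_a','tray'])
o=r.get_obs();print(o)
E
```

```text
top pad_a_top [ 0.563 -0.148  0.073] 0.62
top tag_a_top [ 0.51  -0.14   0.072] 0.53
top tag_a_top [0.42  0.472 0.004] 0.37
top mount_a [0.604 0.185 0.006] 0.95
top mount_a [ 0.797 -0.019  0.001] 0.91
top mount_a [0.316 0.156 0.001] 0.89
top mount_a [0.777 0.34  0.003] 0.84
top mount_a [0.583 0.01  0.007] 0.76
top mount_a [ 0.548 -0.142  0.009] 0.64
top tray [ 0.578  0.022 -0.002] 0.9
scene pad_a_top [ 0.569 -0.149  0.075] 0.56
scene pad_a_top [ 0.603  0.454 -0.002] 0.2
scene tag_a_top [ 0.511 -0.135  0.066] 0.54
scene mount_a [0.605 0.18  0.007] 0.96
scene mount_a [ 0.776  0.344 -0.   ] 0.95
scene mount_a [ 0.545 -0.146  0.007] 0.77
scene mount_a [0.576 0.013 0.01 ] 0.75
scene mount_a [0.322 0.154 0.004] 0.72
scene mount_a [ 0.799 -0.019 -0.   ] 0.7
scene mount_a [ 0.644 -0.457  0.006] 0.33
scene tray [ 0.576  0.014 -0.002] 0.74
{'clock': 0.5, 'joints': array([-1.40907575,  0.47701105,  0.02239289,  1.55543255, -0.01145206,
        1.10929247, -0.08311356]), 'qvel': array([ 1.87922625e-04, -1.74620470e-03,  4.45882413e-04, -5.28805550e-04,
        6.43523061e-05,  1.06748211e-03,  1.32210996e-04]), 'tau': array([-9.68267086e-04, -5.95806277e+01,  1.60483908e+00, -2.81286800e+01,
        1.23462779e-02,  2.60502871e-03,  1.69993120e-05]), 'tcp_pos': array([0.17993171, 0.65057827, 0.23128659]), 'orientation': array([ 4.22556608e-01,  3.11301914e+00, -2.54910245e-05]), 'contact_force': array([-0.00911261, -0.5198026 ,  0.33084055]), 'moment': array([ 0.00249566, -0.010573  ,  0.05155013]), 'gripper_force': 0.0, 'grip_width': 0.08499795337838334}
```

View top.

View pics/top0.png

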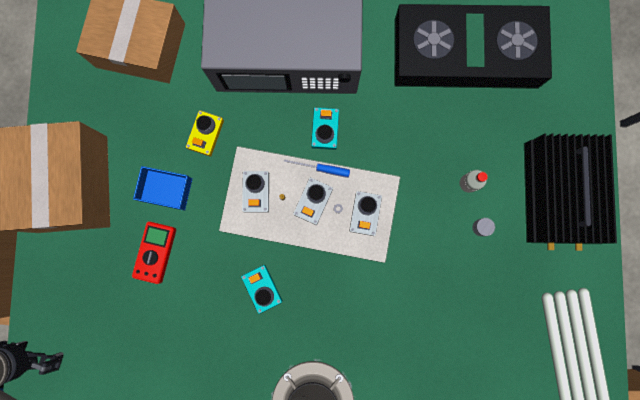

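View pics/scene0.png

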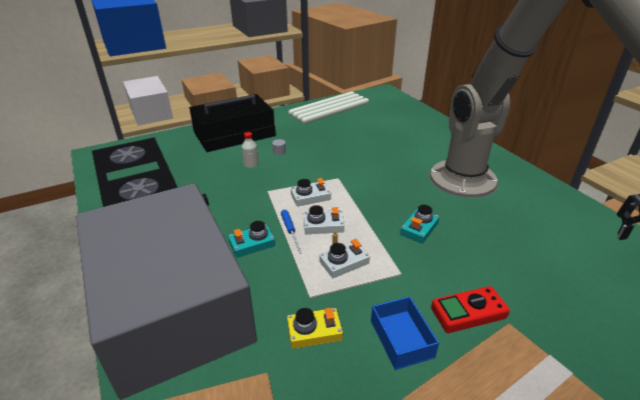

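The top picture shows three silver mounts on the tray: pads near px (255,183), (316,193), (368,205) and tags near (253,203), (308,212), (364,225). The turquoise and yellow ones off the tray are decoys. Next I'll measure the pads and tags from colour and known height.

```bash
cat >> h.py <<'E'
def ray(c,u,v,z):
    k=r.get_calibration(c);T=np.array(k['extrinsics']);d=T[:3,:3]@(np.linalg.inv(k['mtx'])@[u,v,1]);o=T[:3,3]
    return o+d*(z-o[2])/d[2]
E
python3 - <<'E'
from h import *
im,d=r.grab_frame('top')
hsv=cv2.cvtColor(im,cv2.COLOR_RGB2HSV)
def blobs(m,x,y,R):
    q=np.zeros_like(m);q[y-R:y+R+1,x-R:x+R+1]=m[y-R:y+R+1,x-R:x+R+1]
    n,l,s,c=cv2.connectedComponentsWithStats(q);i=1+np.argmax(s[1:,4]);return c[i],s[i,4]
org=cv2.inRange(hsv,(5,120,120),(25,255,255)); blk=cv2.inRange(hsv,(0,0,0),(180,255,50))
for (a,b),(e,f) in zip([(255,183),(316,193),(368,205)],[(253,203),(308,212),(364,225)]):
    p,n=blobs(blk,a,b,14);t,m=blobs(org,e,f,9)
    P=ray('top',*p,.074);t_=ray('top',*t,.068);dx=P-t_
    print(p,n,P.round(4),t,m,t_.round(4),'len',np.hypot(*dx[:2]).round(4),'yaw',np.degrees(np.arctan2(dx[1],dx[0])).round(1), 'z',d[int(p[1]),int(p[0])],d[int(t[1]),int(t[0])], r.get_calibration('top')['extrinsics'][2][3])
E
```

```text
[253.51764706 181.84117647] 170 [0.6255 0.1788 0.074 ] [253.28169014 202.        ] 71 [0.5681 0.1783 0.068 ] len 0.0573 yaw 0.4 z 1.3551968 1.347984 1.4106772355502983
[315.8079096  192.16949153] 177 [0.599 0.    0.074] [307.34848485 210.93939394] 66 [0.5454 0.0232 0.068 ] len 0.0584 yaw -23.3 z 1.3457752 1.3462348 1.4106772355502983
[367.81355932 204.18644068] 177 [ 0.5673 -0.1482  0.074 ] [364.14705882 224.55882353] 68 [ 0.5096 -0.1388  0.068 ] len 0.0584 yaw -9.2 z 1.3449117 1.3411576 1.4106772355502983
```

```bash
python3 -m jog '[{"fingers":0,"x":-0.046,"y":-0.028},{"fingers":0,"x":-0.046,"y":-0.028},{"fingers":0,"x":-0.046,"y":-0.028},{"fingers":0,"x":-0.046,"y":-0.028},{"fingers":0,"x":-0.046,"y":-0.028},{"fingers":0,"x":-0.046,"y":-0.028},{"fingers":0,"x":-0.046,"y":-0.028},{"fingers":0,"x":-0.046,"y":-0.028}]' 30
cat >> h.py <<'E'
from scipy.spatial.transform import Rotation as Ro
def go(x,y,z,yaw=None):
    o=r.get_obs();R=Ro.from_rotvec(o['orientation']);d=R.inv().apply(np.array([x,y,z])-o['tcp_pos'])
    ty=R.apply([0,1,0]);print('t',o['clock'],'tcp',o['tcp_pos'].round(4),'tool-delta',d.round(4),'tilt',R.apply([0,0,1]).round(4),'ydir',np.degrees(np.arctan2(ty[1],ty[0])).round(1),'F',o['contact_force'].round(2))
E
python3 -c "
from h import *
go(.6255,.1788,.1)"
```

```text
t 0.55 tcp [0.1799 0.6506 0.2313] tool-delta [-0.5552 -0.336   0.1313] tilt [-0.  0. -1.] ydir 74.5 F [ 0.17 -0.31  0.6 ]validation failed for argument at $[0]...
```

```bash
python3 -m jog '[{"fingers":0.0,"x":-0.046,"y":-0.028,"z":0.0,"rx":0.0,"ry":0.0,"rz":0.0}]' 30 2>&1 | tail -5; python3 -m jog --help 2>&1 | head -20
```

```text
tcp_pos: [0.2125, 0.6138, 0.231]
orientation: [-0.41, -3.112, -0.002]
contact_force: [1.3, -1.0, 0.1]
grip_width: 0.0698
gripper_force: 0.0
invalid input: not JSON, or not a number
```

```bash
python3 -m jog '[{"fingers":0,"x":-0.046,"y":-0.028,"z":0,"rx":0,"ry":0,"rz":0},{"fingers":0,"x":-0.046,"y":-0.028,"z":0,"rx":0,"ry":0,"rz":0},{"fingers":0,"x":-0.046,"y":-0.028,"z":0,"rx":0,"ry":0,"rz":0},{"fingers":0,"x":-0.046,"y":-0.028,"z":0,"rx":0,"ry":0,"rz":0},{"fingers":0,"x":-0.046,"y":-0.028,"z":0,"rx":0,"ry":0,"rz":0},{"fingers":0,"x":-0.046,"y":-0.028,"z":0,"rx":0,"ry":0,"rz":0},{"fingers":0,"x":-0.046,"y":-0.028,"z":0,"rx":0,"ry":0,"rz":0},{"fingers":0,"x":-0.046,"y":-0.028,"z":0,"rx":0,"ry":0,"rz":0}]' 30
python3 -c "
from h import *
go(.6255,.1788,.12)"
```

```text
clock: 1.68
tcp_pos: [0.5129, 0.2961, 0.2316]
orientation: [0.422, 3.113, 0.001]
contact_force: [0.0, 0.1, -0.7]
grip_width: 0.0
gripper_force: 0.0
t 1.675 tcp [0.5129 0.2961 0.2316] tool-delta [-0.1398 -0.0831  0.1116] tilt [ 5.e-04  5.e-04 -1.e+00] ydir 74.5 F [ 0.03  0.07 -0.66]
```

```bash
python3 -m jog '[{"fingers":0,"x":-0.035,"y":-0.021,"z":0.02,"rx":0,"ry":0,"rz":0},{"fingers":0,"x":-0.035,"y":-0.021,"z":0.03,"rx":0,"ry":0,"rz":0},{"fingers":0,"x":-0.035,"y":-0.021,"z":0.03,"rx":0,"ry":0,"rz":0},{"fingers":0,"x":-0.035,"y":-0.021,"z":0.03,"rx":0,"ry":0,"rz":0},{"fingers":0,"x":0,"y":0,"z":0,"rx":0,"ry":0,"rz":0},{"fingers":0,"x":0,"y":0,"z":0,"rx":0,"ry":0,"rz":0}]' 30
python3 -c "
from h import *
go(.6255,.1788,.09)
im,d=save('wrist','w1');pts('wrist',['pad_a_top','tag_a_top'])"
```

```text
clock: 2.42
tcp_pos: [0.6242, 0.1798, 0.1215]
orientation: [-0.422, -3.113, -0.001]
contact_force: [-0.8, 0.5, -0.1]
grip_width: 0.0001
gripper_force: 0.0
t 2.425 tcp [0.6242 0.1798 0.1215] tool-delta [-0.0016 -0.0007  0.0315] tilt [-1.e-04  7.e-04 -1.e+00] ydir 74.6 F [-0.83  0.53 -0.11]
wrist pad_a_top [ 0.567 -0.147  0.077] 0.7
wrist tag_a_top [ 0.508 -0.138  0.069] 0.62
```

View pics/w1.png

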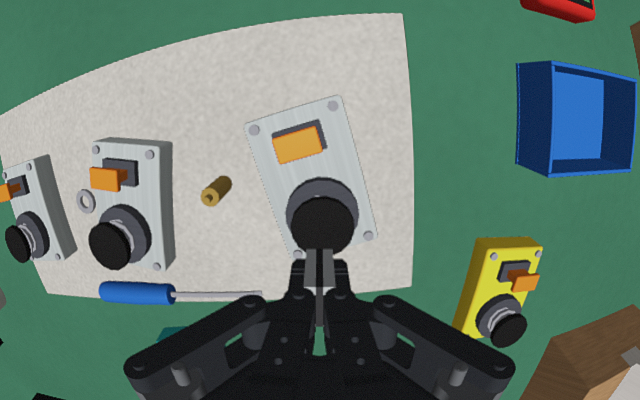

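The wrist view shows the shut fingertips (~320,258) over the left pad (~322,225), with the brass standoff (~216,190) well clear. Now I'll press.

```bash
python3 -m jog '[{"fingers":0,"x":-0.001,"y":-0.0005,"z":0.02,"rx":0,"ry":0,"rz":0},{"fingers":0,"x":0,"y":0,"z":0.018,"rx":0,"ry":0,"rz":0},{"fingers":0,"x":0,"y":0,"z":0,"rx":0,"ry":0,"rz":0}]' 30
python3 -m jog '[{"fingers":0,"x":0,"y":0,"z":0.006,"rx":0,"ry":0,"rz":0},{"fingers":0,"x":0,"y":0,"z":0.004,"rx":0,"ry":0,"rz":0},{"fingers":0,"x":0,"y":0,"z":0.004,"rx":0,"ry":0,"rz":0},{"fingers":0,"x":0,"y":0,"z":0.002,"rx":0,"ry":0,"rz":0},{"fingers":0,"x":0,"y":0,"z":0,"rx":0,"ry":0,"rz":0}]' 30
```

```text
clock: 2.95
tcp_pos: [0.6232, 0.178, 0.0806]
orientation: [-0.421, -3.109, 0.003]
contact_force: [0.3, -0.4, 0.7]
grip_width: 0.0001
gripper_force: 0.0
clock: 3.58
tcp_pos: [0.6254, 0.1784, 0.0679]
orientation: [0.423, 3.113, 0.001]
contact_force: [-2.0, -0.5, 6.4]
grip_width: -0.0004
gripper_force: 3.0
```

```bash
python3 -m jog '[{"fingers":0,"x":0,"y":0,"z":0.003,"rx":0,"ry":0,"rz":0},{"fingers":0,"x":0,"y":0,"z":0,"rx":0,"ry":0,"rz":0},{"fingers":0,"x":0,"y":0,"z":0,"rx":0,"ry":0,"rz":0}]' 30; python3 -m jog '[{"fingers":0,"x":0,"y":0,"z":0.001,"rx":0,"ry":0,"rz":0},{"fingers":0,"x":0,"y":0,"z":0,"rx":0,"ry":0,"rz":0},{"fingers":0,"x":0,"y":0,"z":0,"rx":0,"ry":0,"rz":0}]' 30
```

```text
clock: 3.95
tcp_pos: [0.6255, 0.1784, 0.0653]
orientation: [0.423, 3.112, 0.001]
contact_force: [-2.0, -0.2, 8.0]
grip_width: 0.0005
gripper_force: 4.0
clock: 4.32
tcp_pos: [0.6255, 0.1784, 0.0644]
orientation: [0.423, 3.112, 0.001]
contact_force: [-2.7, -1.1, 8.2]
grip_width: -0.0001
gripper_force: 4.3
```

The left pad reads 8.2 N at about 9.6 mm, so it is the middle stiffness. Next is the middle mount.

```bash
python3 -m jog '[{"fingers":0,"x":0,"y":0,"z":-0.02,"rx":0,"ry":0,"rz":0},{"fingers":0,"x":0,"y":0,"z":-0.03,"rx":0,"ry":0,"rz":0},{"fingers":0,"x":-0.0055,"y":-0.045,"z":0,"rx":0,"ry":0,"rz":0},{"fingers":0,"x":-0.0055,"y":-0.045,"z":0,"rx":0,"ry":0,"rz":0},{"fingers":0,"x":-0.0055,"y":-0.045,"z":0,"rx":0,"ry":0,"rz":0},{"fingers":0,"x":-0.0055,"y":-0.045,"z":0,"rx":0,"ry":0,"rz":0},{"fingers":0,"x":0,"y":0,"z":0,"rx":0,"ry":0,"rz":0},{"fingers":0,"x":0,"y":0,"z":0,"rx":0,"ry":0,"rz":0}]' 30
python3 -c "
from h import *
go(.599,0,.082)"
```

```text
clock: 5.32
tcp_pos: [0.5987, -0.0003, 0.1139]
orientation: [0.422, 3.112, 0.001]
contact_force: [0.2, 0.2, 0.4]
grip_width: -0.0003
gripper_force: 0.0
t 5.325 tcp [ 5.987e-01 -3.000e-04  1.139e-01] tool-delta [-0.0002  0.0004  0.0319] tilt [ 7.e-04  8.e-04 -1.e+00] ydir 74.5 F [0.22 0.22 0.45]
```

```bash
python3 -m jog '[{"fingers":0,"x":0,"y":0,"z":0.018,"rx":0,"ry":0,"rz":0},{"fingers":0,"x":0,"y":0,"z":0.014,"rx":0,"ry":0,"rz":0},{"fingers":0,"x":0,"y":0,"z":0.006,"rx":0,"ry":0,"rz":0},{"fingers":0,"x":0,"y":0,"z":0.004,"rx":0,"ry":0,"rz":0},{"fingers":0,"x":0,"y":0,"z":0.004,"rx":0,"ry":0,"rz":0},{"fingers":0,"x":0,"y":0,"z":0.002,"rx":0,"ry":0,"rz":0},{"fingers":0,"x":0,"y":0,"z":0,"rx":0,"ry":0,"rz":0}]' 30
python3 -m jog '[{"fingers":0,"x":0,"y":0,"z":0.002,"rx":0,"ry":0,"rz":0},{"fingers":0,"x":0,"y":0,"z":0,"rx":0,"ry":0,"rz":0},{"fingers":0,"x":0,"y":0,"z":0,"rx":0,"ry":0,"rz":0}]' 30
```

```text
clock: 6.2
tcp_pos: [0.5984, -0.0008, 0.0655]
orientation: [-0.422, -3.113, -0.0]
contact_force: [-1.0, 1.6, 3.4]
grip_width: 0.0001
gripper_force: 1.6
clock: 6.58
tcp_pos: [0.5985, -0.0009, 0.0634]
orientation: [0.422, 3.113, 0.0]
contact_force: [-0.8, 1.3, 3.5]
grip_width: -0.0
gripper_force: 1.9
```

The middle pad reads about 3.5 N at 10 mm, so it is the softest. Next is the right mount, which should read stiffest.

```bash
python3 -m jog '[{"fingers":0,"x":0,"y":0,"z":-0.02,"rx":0,"ry":0,"rz":0},{"fingers":0,"x":0,"y":0,"z":-0.03,"rx":0,"ry":0,"rz":0},{"fingers":0,"x":-0.0025,"y":-0.038,"z":0,"rx":0,"ry":0,"rz":0},{"fingers":0,"x":-0.0025,"y":-0.038,"z":0,"rx":0,"ry":0,"rz":0},{"fingers":0,"x":-0.002,"y":-0.037,"z":0,"rx":0,"ry":0,"rz":0},{"fingers":0,"x":-0.002,"y":-0.037,"z":0,"rx":0,"ry":0,"rz":0},{"fingers":0,"x":0,"y":0,"z":0,"rx":0,"ry":0,"rz":0},{"fingers":0,"x":0,"y":0,"z":0,"rx":0,"ry":0,"rz":0}]' 30
python3 -c "
from h import *
go(.5673,-.1482,.082)"
```

```text
clock: 7.58
tcp_pos: [0.5673, -0.1476, 0.1131]
orientation: [0.422, 3.113, 0.0]
contact_force: [0.7, 0.8, -0.3]
grip_width: 0.0005
gripper_force: 0.0
t 7.575 tcp [ 0.5673 -0.1476  0.1131] tool-delta [-0.0002 -0.0006  0.0311] tilt [ 2.e-04  2.e-04 -1.e+00] ydir 74.5 F [ 0.7   0.75 -0.27]
```

```bash
python3 -m jog '[{"fingers":0,"x":0,"y":0,"z":0.018,"rx":0,"ry":0,"rz":0},{"fingers":0,"x":0,"y":0,"z":0.014,"rx":0,"ry":0,"rz":0},{"fingers":0,"x":0,"y":0,"z":0.006,"rx":0,"ry":0,"rz":0},{"fingers":0,"x":0,"y":0,"z":0.004,"rx":0,"ry":0,"rz":0},{"fingers":0,"x":0,"y":0,"z":0.004,"rx":0,"ry":0,"rz":0},{"fingers":0,"x":0,"y":0,"z":0.002,"rx":0,"ry":0,"rz":0},{"fingers":0,"x":0,"y":0,"z":0,"rx":0,"ry":0,"rz":0}]' 30
python3 -m jog '[{"fingers":0,"x":0,"y":0,"z":0.002,"rx":0,"ry":0,"rz":0},{"fingers":0,"x":0,"y":0,"z":0,"rx":0,"ry":0,"rz":0},{"fingers":0,"x":0,"y":0,"z":0,"rx":0,"ry":0,"rz":0}]' 30
```

```text
clock: 8.45
tcp_pos: [0.5662, -0.1471, 0.0661]
orientation: [-0.422, -3.111, -0.002]
contact_force: [-6.1, 3.4, 13.7]
grip_width: 0.0004
gripper_force: 6.9
clock: 8.82
tcp_pos: [0.5663, -0.1471, 0.0645]
orientation: [-0.422, -3.111, -0.002]
contact_force: [-7.7, 4.7, 14.7]
grip_width: 0.0003
gripper_force: 8.0
```

Stiffness order is clear: left medium, middle softest, right stiffest. Now I'll move above the middle tag, rotate to align, and look.

```bash
python3 -m jog '[{"fingers":0,"x":0,"y":0,"z":-0.02,"rx":0,"ry":0,"rz":0},{"fingers":0,"x":0,"y":0,"z":-0.03,"rx":0,"ry":0,"rz":0},{"fingers":0,"x":0.0165,"y":0.04,"z":-0.005,"rx":0,"ry":0,"rz":0},{"fingers":0,"x":0.0165,"y":0.04,"z":0,"rx":0,"ry":0,"rz":0},{"fingers":0,"x":0.0165,"y":0.04,"z":0,"rx":0,"ry":0,"rz":0},{"fingers":0,"x":0.0165,"y":0.0385,"z":0,"rx":0,"ry":0,"rz":0},{"fingers":0,"x":0,"y":0,"z":0,"rx":0,"ry":0,"rz":7.8},{"fingers":0,"x":0,"y":0,"z":0,"rx":0,"ry":0,"rz":0}]' 30
python3 - <<'E'
from h import *
im,d=save('top','t2')
go(.5454,.0232,.082)
save('wrist','w2')
hsv=cv2.cvtColor(cv2.imread('pics/t2.png'),cv2.COLOR_BGR2HSV)
m=cv2.inRange(hsv,(5,120,120),(25,255,255));n,l,s,c=cv2.connectedComponentsWithStats(m)
for i in range(1,n):
    if s[i,4]>20 and 230<c[i][0]<400 and 150<c[i][1]<240: print(c[i],s[i,4],ray('top',*c[i],.068).round(4))
E
```

```text
clock: 9.82
tcp_pos: [0.5458, 0.0228, 0.1183]
orientation: [0.63, 3.077, -0.0]
contact_force: [0.4, -1.0, -0.3]
grip_width: 0.0001
gripper_force: 0.0
t 9.875 tcp [0.5459 0.0222 0.1183] tool-delta [0.0009 0.0008 0.0363] tilt [ 4.e-04 -5.e-04 -1.e+00] ydir 66.9 F [-0.54  0.65  0.09]
[253.35714286 202.01428571] 70 [0.5681 0.1781 0.068 ]
[364.14705882 224.55882353] 68 [ 0.5096 -0.1388  0.068 ]
```

View pics/w2.png

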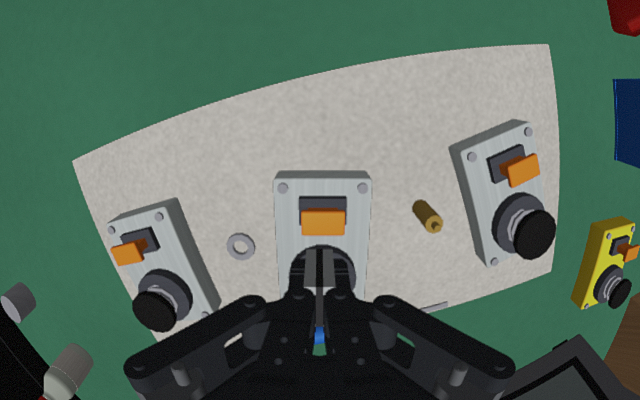

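The tag's centre is at about (323,222), laterally in line with the fingertips (320,255), and the outer mounts haven't moved. I'll check the fore-aft position with the fisheye model.

```bash
python3 - <<'E'
from h import *
k=r.get_calibration('wrist');K=np.array(k['mtx']);T=np.array(k['extrinsics'])
hsv=cv2.cvtColor(cv2.imread('pics/w2.png'),cv2.COLOR_BGR2HSV);m=cv2.inRange(hsv,(5,150,200),(25,255,255))
n,l,s,c=cv2.connectedComponentsWithStats(m)
for i in range(1,n):
    if s[i,4]>150:
        q=(c[i]-K[:2,2])/[K[0,0],K[1,1]];t=np.hypot(*q);d=T[:3,:3]@np.r_[q/t*np.sin(t),np.cos(t)];o=T[:3,3]
        print(c[i],s[i,4],(o+d*(.068-o[2])/d[2]).round(4))
go(.5454,.0232,.07)
E
```

```text
t 9.925 tcp [0.5459 0.0218 0.1183] tool-delta [0.001  0.0012 0.0483] tilt [ 3.e-04 -4.e-04 -1.e+00] ydir 66.8 F [-0.25 -0.8   0.01]
```

```bash
python3 - <<'E'
from h import *
k=r.get_calibration('wrist');K=np.array(k['mtx']);T=np.array(k['extrinsics'])
I=cv2.imread('pics/w2.png');hsv=cv2.cvtColor(I,cv2.COLOR_BGR2HSV);print(hsv[225,323],hsv[212,323])
h0=hsv[225,323].astype(int);m=cv2.inRange(hsv,(5,120,int(h0[2])-25),(25,255,255))
n,l,s,c=cv2.connectedComponentsWithStats(m)
for i in range(1,n):
    if s[i,4]>150:
        q=(c[i]-K[:2,2])/[K[0,0],K[1,1]];t=np.hypot(*q);d=T[:3,:3]@np.r_[q/t*np.sin(t),np.cos(t)];o=T[:3,3]
        print(c[i],s[i],(o+d*(.068-o[2])/d[2]).round(4))
E
```

```text
[ 18 187 194] [ 15 198 180]
[523.66037736 170.4072327 ] [508 154  32  34 636] [0.5684 0.18   0.068 ]
[322.56482412 222.90753769] [301 212  44  23 995] [0.5459 0.0256 0.068 ]
[125.76483051 254.23728814] [110 243  32  23 472] [ 0.5105 -0.1358  0.068 ]
```

```bash
python3 -m jog '[{"fingers":0,"x":0.001,"y":0.002,"z":0.02,"rx":0,"ry":0,"rz":0},{"fingers":0,"x":0,"y":0,"z":0.02,"rx":0,"ry":0,"rz":0},{"fingers":0,"x":0,"y":0,"z":0.007,"rx":0,"ry":0,"rz":0},{"fingers":0,"x":0,"y":0,"z":0.004,"rx":0,"ry":0,"rz":0},{"fingers":0,"x":0,"y":0,"z":0.004,"rx":0,"ry":0,"rz":0},{"fingers":0,"x":0,"y":0,"z":0.004,"rx":0,"ry":0,"rz":0},{"fingers":0,"x":0,"y":0,"z":0,"rx":0,"ry":0,"rz":0}]' 30
python3 -m jog '[{"fingers":0,"x":0,"y":0,"z":0.004,"rx":0,"ry":0,"rz":0},{"fingers":0,"x":0,"y":0,"z":0.002,"rx":0,"ry":0,"rz":0},{"fingers":0,"x":0,"y":0,"z":0,"rx":0,"ry":0,"rz":0},{"fingers":0,"x":0,"y":0,"z":0,"rx":0,"ry":0,"rz":0}]' 30
```

```text
clock: 10.8
tcp_pos: [0.5459, 0.0247, 0.0593]
orientation: [0.633, 3.076, 0.0]
contact_force: [-0.2, -0.3, -0.7]
grip_width: 0.0002
gripper_force: 0.0
clock: 11.3
tcp_pos: [0.5455, 0.0248, 0.0532]
orientation: [-0.633, -3.077, -0.0]
contact_force: [0.8, 0.0, 0.2]
grip_width: -0.0003
gripper_force: 0.2
```

```bash
python3 -m jog '[{"fingers":0,"x":0,"y":0,"z":0.001,"rx":0,"ry":0,"rz":0},{"fingers":0,"x":0,"y":0,"z":0.001,"rx":0,"ry":0,"rz":0}]' 30;python3 -m jog '[{"fingers":0,"x":0,"y":0,"z":0.001,"rx":0,"ry":0,"rz":0},{"fingers":0,"x":0,"y":0,"z":0,"rx":0,"ry":0,"rz":0}]' 30
```

```text
clock: 11.55
tcp_pos: [0.5455, 0.025, 0.0528]
orientation: [-0.633, -3.076, -0.001]
contact_force: [-8.6, 1.5, 26.0]
grip_width: 0.0006
gripper_force: 13.2
clock: 11.8
tcp_pos: [0.5455, 0.025, 0.0527]
orientation: [-0.633, -3.077, -0.002]
contact_force: [-8.4, 1.3, 29.5]
grip_width: 0.0
gripper_force: 14.5
```

The tag is at its stop (z = 0.0527 with rising force). I'll back off and check.

```bash
python3 -m jog '[{"fingers":0,"x":0,"y":0,"z":-0.01,"rx":0,"ry":0,"rz":0},{"fingers":0,"x":0,"y":0,"z":-0.03,"rx":0,"ry":0,"rz":0},{"fingers":0,"x":0.01,"y":0,"z":-0.06,"rx":0,"ry":0,"rz":0},{"fingers":0,"x":0.03,"y":0,"z":-0.05,"rx":0,"ry":0,"rz":0},{"fingers":0,"x":0,"y":0,"z":0,"rx":0,"ry":0,"rz":0},{"fingers":0,"x":0,"y":0,"z":0,"rx":0,"ry":0,"rz":0},{"fingers":0,"x":0,"y":0,"z":0,"rx":0,"ry":0,"rz":0},{"fingers":0,"x":0,"y":0,"z":0,"rx":0,"ry":0,"rz":0}]' 30
python3 -c "
from h import *
save('wrist','w3')"
```

```text
clock: 12.8
tcp_pos: [0.5084, 0.04, 0.1991]
orientation: [-0.634, -3.075, 0.002]
contact_force: [-0.3, 0.1, -0.7]
grip_width: -0.0001
gripper_force: 0.0
```

View pics/w3.png

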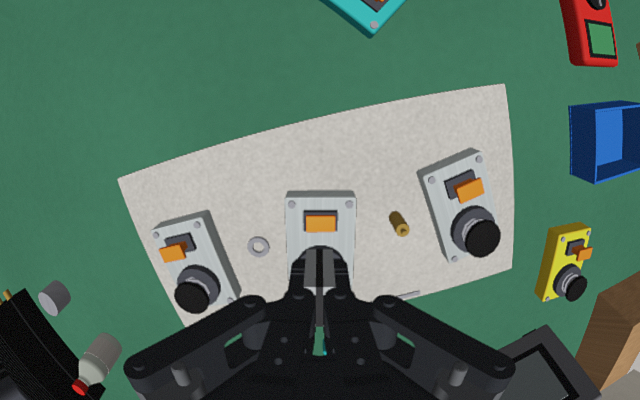

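The middle tag (321,222) now sits low, almost inside its housing outline. The outer tags at (173,253) and (470,188) still stand up, and nothing has shifted.

```bash
python3 -c "
from h import *
print(r.hand_in())"
```

```text
the job is handed in; nothing more can be done
None
```

I pressed the three pads left to right, pushed the tag of the softest mount (the middle one) down to its stop, left the other two tags up, and handed the job in; no verdict was returned.

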